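# Pack the wood-burning kit tray

### The arm

A 6-joint arm with a two-finger parallel gripper is mounted at the origin on the work surface. World frame = base frame: x ahead of the robot, y to its left, z up, the work surface at z = 0. Lengths are in m, angles in rad, forces in N, time in s.
With the tool pointing down it reaches from about 0.225 to 0.875 m from the base axis. Payload 3.4 kg.
Tool frame: the origin (TCP) lies between the finger pads; the fingertips stand 8 mm ahead of it and the grasp point (between the pads) lies 11 mm behind it; z points along the fingers, y is the line along which they close (so a half turn about z gives the same grasp; the last joint's range is limited). The gripper opens to 85 mm and grips with 20 to 120 N. Pads are 22 mm wide; open, the fingers measure 114 mm over their backs; the gripper's body (76 mm by 85 mm) begins 54 mm behind the grasp point. The pads swing forward as they close: fully open they stand 13 mm farther back than shut.
Start: joints at [1.147, 0.276, 1.505, -0, 1.361, -0.121], TCP at [0.171, 0.549, 0.239] pointing down, gripper open.
Joint ranges: [-2.89, 2.89], [-0.75, 2.08], [0.22, 2.7], [-1.18, 4.32], [0.11, 2.71], [-2.7, 2.7]. Speed limits (rad/s): [2.57, 2.57, 3.14, 3.14, 3.14, 3.14].

### API

Orientations are given as a unit quaternion [w, x, y, z].
In Python, from rig import manip, optics, finder gives the robot as it stands.
- The arm moves only by the tool servo_tool, never from a script. Its argument "increments" is a list of rows, each a list of 7 numbers: the shift along the tool's x, y, z in cm, then the turn, a rotation vector about the tool's x, y, z in degrees, then the closure, from -1 (fully open) to 1 (shut). In form: [[x, y, z, rx, ry, rz, gripper], ...]. A call has exactly 5 rows; each row shifts and turns the commanded pose from where the row before left it, along the tool's axes as they then stand; what a row does not reach is not made up. A row lasts 1/10 s, in which the tool goes at most 50 mm and 8.59 degrees, less where a joint would pass 70% of its speed; a pose out of reach is approached as far as the arm can. A call is refused whole if a number of a shift passes 5 or a number of a turn 8.59, either way. A call with a gripper value outside its range is refused whole. The fingers move at their own pace and stop on an object; "squeeze" is the grip in N (left out, the last holds). Time passes only in rows, so rows that do not move let the fingers close, or fill a call up. It gives the time, the measured TCP pose, the force, the opening and the grip force at its end, in the units of the state.
- manip.get_state(): the state, without advancing time (a new reading comes with each control period).
- optics.get_image(name): name is "side" or "top" or "wrist"; returns the picture (480x640x3 uint8, red, green, blue); there is no depth.
- optics.get_calibration(name): a dict with "fov_y" (degrees; the focal length in pixels is half the picture's height over the tangent of half this angle, whatever the lens; pixels are square), "cx", "cy" (the principal point, pixels), "world_to_cam" (4x4, takes a point from world to camera coordinates). Camera axes: x right, y down, z forward; pixel columns grow to the right and rows downward; lengths in m; the calibration is good to about 2 mm. A picture is of the moment at which its call begins: read the wrist's pose just before it. get_calibration takes no time and is no camera call; for the wrist camera it gives the pose at the moment of the call.
- manip.sign_off(): hands the job in; it is judged then, once.
Trained networks look in the newest picture that a camera, given by its name, has taken for a name from the list of things; names that differ only in an ending like _2 or _b are one class to them, and where a whole thing is asked for, a point or a joint stands for the part that bears it (a point fixed in the world has none). Each returns a list of dicts, best first, with "p" (0 to 1); they miss things now and then, are a little off and sometimes report something else, mostly with a low value. They report only what shows in the picture. A call takes as long as a camera call. They do not tell look-alikes from the thing itself.
- finder.silhouettes(label, camera): "region" (480x640 bool, what is visible of it) and "box" ([centre column, centre row, width, height] in pixels, round what is visible of it).
- finder.tip_of(label, camera): "at" ([column, row] in pixels: a listed point, or the origin of a listed thing).
The state is a dict: "clock": time; "qpos": joint angles; "qd": joint speeds; "effort": joint torques, N m; "position": TCP position; "ee_rot": TCP orientation; "contact_force": force on the tool from outside, world axes, zero at the start; "moment": the same for the moment, N m; "width": finger opening in m; "gripper_force": force on a finger pad.
Only numpy, scipy, OpenCV 4.12 (cv2) and the standard library are available. Lean on these libraries where they do the work, as an engineer would, in place of code of your own. Each camera call takes 0.05 s, during which the arm holds its last target. There are 200 camera calls.

### The job

Pack the wood-burning kit tray: lay the burning pen in both saddles of the pen rest, and stand the lidded wax tin in the round well, the cork sanding block in the oblong well and the square-footed stamp in the square well, each upright and flat on the bottom of its place. The empty lidless tin and the round-footed stamp do not belong to the kit: leave them where they stand on the table.

Things in the scene. Friction and masses are not known exactly. Their poses are not given: they have to be found in the camera images.
- pen: Burning pen lying flat: a black straight handle of nearly square section, 100 long x 18 wide x 16 mm high, with a short brass collar and a thin wire tip at one end reaching 73 mm from the middle. About 50 g. Origin: centre of the handle's underside; x along the handle towards the wire tip, y across its 18 mm width, z up. Loose.
- tin: Wax tin with its lid on: plain aluminium, round, 42 mm diameter, 30 mm high, closed flat top. About 80 g. Loose, stands on the table at the start; origin: centre of its underside, z up.
- cork: Cork sanding block, 64 (x) x 38 (y) x 30 mm high. About 40 g. Loose, stands on the table at the start; origin: centre of its underside, z up.
- stamp: Branding stamp with a SQUARE steel foot, 44 x 44 mm and 14 mm high (sides along its x and y), and an upright round dark-wood handle 20 mm in diameter, 60 mm high overall. About 140 g. Loose, stands on the table at the start; origin: centre of its underside, z up.
- round_stamp: Look-alike that stays: the same stamp but with a ROUND steel foot of 46 mm diameter; 60 mm high overall. Loose, stands on the table at the start; origin: centre of its underside, z up.
- open_tin: Look-alike that stays: an empty tin without a lid, aluminium, 42 mm diameter, 30 mm high, open at the top (wall 2.5 mm). Loose, stands on the table at the start; origin: centre of its underside, z up.
- round_well: Insert with a round well of 58 mm diameter at its centre. Block 18 mm high, well 10 mm deep, so its floor is 8 mm above the origin. One of four fixed wooden inserts, 150 x 70 mm, side by side 74 mm apart in a low tray (rim 18 mm above the table), order changes. Origin: centre of its underside, 5 mm above the table; x along its length, z up.
- oblong_well: Insert with an oblong well, 80 mm (along x) x 54 mm (along y), at its centre. Block 18 mm high, well 10 mm deep, so its floor is 8 mm above the origin. One of four fixed wooden inserts, 150 x 70 mm, side by side 74 mm apart in a low tray (rim 18 mm above the table), order changes. Origin: centre of its underside, 5 mm above the table; x along its length, z up.
- square_well: Insert with a square well, 60 x 60 mm, at its centre. Block 18 mm high, well 10 mm deep, so its floor is 8 mm above the origin. One of four fixed wooden inserts, 150 x 70 mm, side by side 74 mm apart in a low tray (rim 18 mm above the table), order changes. Origin: centre of its underside, 5 mm above the table; x along its length, z up.
- pen_rest: Pen rest. Two saddles 12 mm thick at x = -35 and +35 mm, each with a flat slot 34 mm wide along x, bottom 20 mm and cheeks 29 mm above the origin; board between 8 mm high. Pen lies along x, tip either way. One of four fixed wooden inserts, 150 x 70 mm, side by side 74 mm apart in a low tray (rim 18 mm above the table), order changes. Origin: centre of its underside, 5 mm above the table; x along its length, z up.
Things that resemble listed ones, but are neither listed nor needed, are in the scene too. What is shaped like the cork but yellow is not meant.

How it is judged:
By the outcome, as a careful person would: the job done as asked, in the order asked, and still so for the second after the job is handed in, with the robot touching nothing.
It also fails if it takes over 96 s, if anything falls off the work surface, if the arm or the gripper's body presses on something with over 40 N, if the wrist force passes 120 N, or if a joint passes its speed limit or range.

## Working session

There is one attempt and no reset: what is moved stays moved. The work goes in short steps, Python scripts to look and compute and a tool call to move; the robot and the scene stay as the last step left them, time stands still between calls to the robot, and variables do not carry over. Pictures are saved under pics/ and viewed, at most 14 in all, crops included, and the job is handed in when it is done.

Besides the shell and the picture viewer there is one more tool, called after "Call:" as name(argument=value, ...), one argument or row to a line, values as JSON. servo_tool: Moves the arm, as the interface text tells. Its arguments: {"type":"object","properties":{"increments":{"type":"array","items":{"type":"array","items":{"type":"number"}}},"squeeze":{"type":"number"}},"required":["increments"]}

```bash
mkdir -p pics; ls
python3 - <<'E'
from rig import manip, optics, finder
import cv2,numpy as np
s=manip.get_state();print(s)
for n in("top","side"):
    im=optics.get_image(n);cv2.imwrite(f"pics/{n}0.png",im[:,:,::-1])
    c=optics.get_calibration(n);print(n,c)
    for l in["pen","tin","cork","stamp","round_stamp","open_tin","round_well","oblong_well","square_well","pen_rest"]:
        r=finder.silhouettes(l,n); print(l,[(round(d["p"],2),np.round(d["box"]).tolist()) for d in r if d["p"]>.2])
E
```

```text
pics
{'clock': 0.0, 'qpos': array([ 1.14699904e+00,  2.76576279e-01,  1.50614010e+00,  1.06295483e-05,
        1.36067952e+00, -1.20981801e-01]), 'qd': array([-0.00282279, -0.00110191, -0.00019221, -0.00079891,  0.00059303,
        0.00045766]), 'effort': array([ 2.32467894e-03, -4.16780162e+01, -2.45810598e+01,  3.13236551e-04,
        1.06414862e-02,  8.73011061e-06]), 'position': array([0.17124961, 0.54837054, 0.23844758]), 'ee_rot': array([-2.47572689e-04,  1.50830957e-01,  9.88559158e-01, -8.66984480e-04]), 'contact_force': array([-0.00317682,  0.64612959,  0.28040124]), 'moment': array([-0.01739318,  0.00618541, -0.03661954]), 'gripper_force': 0.0, 'width': 0.085495461640923}
top {'fov_y': 50.13030084347106, 'cx': 322.17846729099534, 'cy': 241.44879571644236, 'world_to_cam': array([[ 9.38619696e-04, -9.99929735e-01, -1.18170920e-02,
         1.97425119e-02],
       [-9.86807576e-01,  9.86954695e-04, -1.61894515e-01,
         5.05279465e-01],
       [ 1.61894803e-01,  1.18131533e-02, -9.86737312e-01,
         9.40946504e-01],
       [ 0.00000000e+00,  0.00000000e+00,  0.00000000
[... 909 characters left out ...]
[(0.61, [237.0, 377.0, 73.0, 30.0]), (0.38, [348.0, 272.0, 18.0, 24.0])]
tin [(0.66, [350.0, 273.0, 18.0, 26.0])]
cork [(0.96, [371.0, 199.0, 32.0, 22.0]), (0.89, [410.0, 199.0, 17.0, 22.0]), (0.71, [259.0, 228.0, 68.0, 25.0])]
stamp [(0.82, [317.0, 174.0, 15.0, 23.0]), (0.54, [371.0, 200.0, 33.0, 18.0])]
round_stamp [(0.9, [355.0, 224.0, 16.0, 30.0])]
open_tin [(0.75, [344.0, 342.0, 32.0, 33.0])]
round_well [(0.94, [260.0, 228.0, 72.0, 24.0]), (0.75, [369.0, 200.0, 29.0, 23.0])]
oblong_well [(0.82, [228.0, 282.0, 86.0, 35.0]), (0.38, [240.0, 259.0, 76.0, 26.0])]
square_well [(0.84, [240.0, 259.0, 79.0, 21.0]), (0.45, [356.0, 225.0, 22.0, 28.0])]
pen_rest [(0.86, [250.0, 243.0, 74.0, 27.0])]
```

Run:
```python
import cv2
a=cv2.imread("pics/top0.png");cv2.imwrite("pics/topc.png",cv2.resize(a[110:400,110:570],(800,504),interpolation=cv2.INTER_CUBIC))
b=cv2.imread("pics/side0.png");cv2.imwrite("pics/sidec.png",cv2.resize(b[140:420,150:480],(700,594),interpolation=cv2.INTER_CUBIC))
```

```text
(no output)
```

View pics/topc.png

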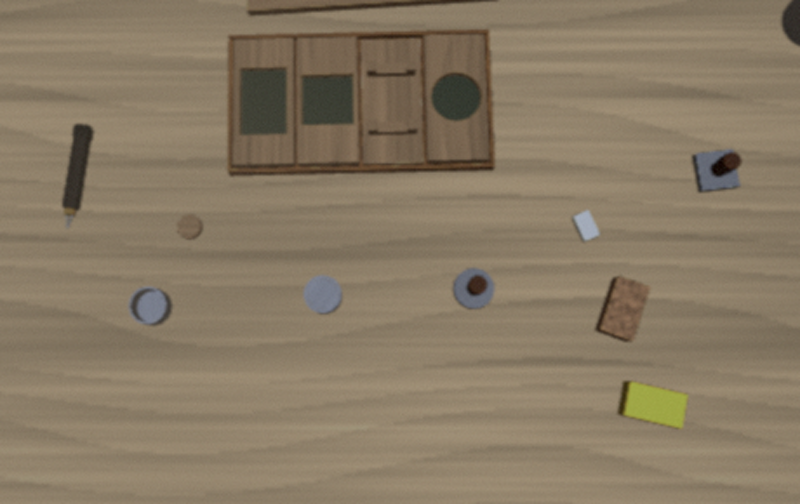

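View pics/sidec.png

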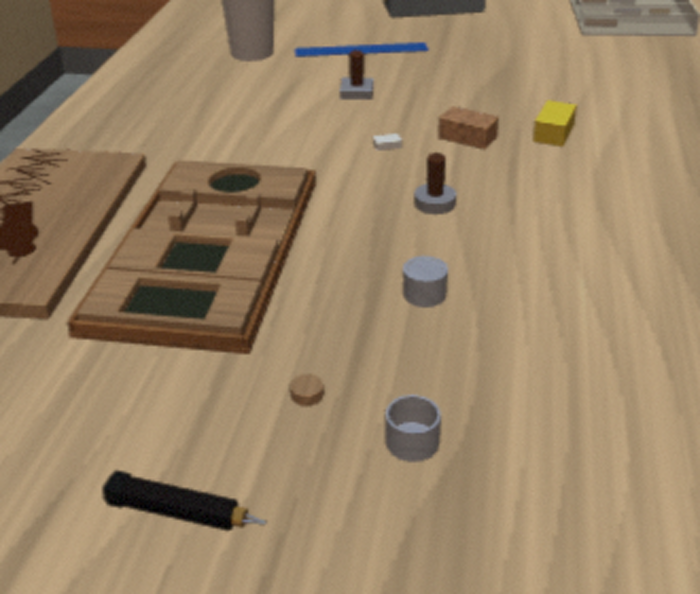

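The top crop shows the tray inserts from left to right: oblong, square, pen rest, round.

Candidates, in full top-image pixels:
- **Tin:** the closed top at (296,280) is the lidded one. The tin at (196,286) is open, and (218,240) is a small wooden disc.
- **Stamp:** the square foot is at (522,208). The round foot at (383,277) is the look-alike.
- **Cork:** the brown block at (469,287) is wanted, and the yellow one at (486,343) is not.
- **Pen:** it lies at (154,209) with its tip towards the robot. The blue rod in the side view is not it.

```bash
cat > h.py <<'E'
from rig import manip, optics, finder
import cv2,numpy as np
from scipy.spatial.transform import Rotation as R
def K(c): f=240/np.tan(np.radians(c["fov_y"]/2)); return np.array([[f,0,c["cx"]],[0,f,c["cy"]],[0,0,1]])
def P(c): return K(c)@c["world_to_cam"][:3]
def proj(c,X):
    p=P(c)@np.append(X,1); return p[:2]/p[2]
def plane(c,uv,z):
    "pixels (N,2) -> world points on plane z"
    uv=np.atleast_2d(uv); W=c["world_to_cam"]; r=W[:3,:3].T; o=-r@W[:3,3]
    d=(r@np.linalg.inv(K(c))@np.c_[uv,np.ones(len(uv))].T).T
    return o+d*((z-o[2])/d[:,2])[:,None]
def tri(c1,p1,c2,p2):
    X=cv2.triangulatePoints(P(c1),P(c2),np.float64(p1).reshape(2,1),np.float64(p2).reshape(2,1)); return (X[:3]/X[3]).ravel()
def rot(s=None):
    s=s or manip.get_state(); q=s["ee_rot"]; return R.from_quat(np.r_[q[1:],q[0]])
def go(x,y,z,yaw=None):
    "cm in tool axes to the target; yaw = desired direction of tool y in world, deg, mod 180"
    s=manip.get_state(); r=rot(s); m=r.as_matrix()
    d=r.inv().apply(np.array([x,y,z])-s["position"])*100
    t=r.inv().apply([0,0,-1]); tilt=np.degrees(np.cross([0,0,1],t))
    a=np.degrees(np.arctan2(m[1,1],m[0,1])); out=f"shift {np.round(d,2)} tilt {np.round(tilt,2)} yaw {a:.1f}"
    if yaw is not None: out+=f" rz {-((yaw-a+90)%180-90):.1f}"
    print(out, "pos",np.round(s["position"],4),"F",np.round(s["contact_force"],1),"w",round(s["width"],4),"t",round(s["clock"],2),"q6",round(s["qpos"][5],2))
def sil(l,n,box=None,k=0):
    r=finder.silhouettes(l,n)
    if box is not None: r=[d for d in r if np.hypot(d["box"][0]-box[0],d["box"][1]-box[1])<box[2]]
    return r[k]["region"] if r else None
def rect(m,c,z):
    "min-area rectangle of a mask on plane z: centre, size, angle of long side deg"
    uv=np.argwhere(m)[:,::-1].astype(float); w=plane(c,uv,z)[:,:2]
    (ctr,sz,a)=cv2.minAreaRect((w*1000).astype(np.float32))
    if sz[0]<sz[1]: sz=sz[::-1]; a+=90
    return np.round(ctr,1),np.round(sz,1),round((a+90)%180-90,1),np.round(w.mean(0)*1000,1)
E
python3 - <<'E'
from h import *
im=cv2.imread("pics/top0.png");c=optics.get_calibration("top");hsv=cv2.cvtColor(im,cv2.COLOR_BGR2HSV)
optics.get_image("top")
# felt wells
b,g,r=[im[:,:,i].astype(int) for i in range(3)]
m=((g>=r)&(im.max(2)<80)).astype(np.uint8); m[:, :]=m*1
n,lab,st,ce=cv2.connectedComponentsWithStats(m)
for i in range(1,n):
    if st[i,4]>150: print("felt",st[i].tolist(),rect(lab==i,c,.013))
for l,bx,z in[("pen",None,.016),("tin",(296,280,20),.03),("cork",(467,288,15),.03),("stamp",(522,208,15),.014),("round_stamp",None,.014),("open_tin",(196,287,15),.03),("pen_rest",None,.023),("round_well",None,.023),("oblong_well",(262,171,10),.023),("square_well",None,.023)]:
    s=sil(l,"top",bx); print(l,None if s is None else rect(s,c,z))
cw=optics.get_calibration("wrist");print(cw, manip.get_state()["position"])
w=optics.get_image("wrist");cv2.imwrite("pics/w0.png",w[:,:,::-1])
E
```

```text
felt [0, 0, 136, 33, 3215] (array([998.8, 567.2]), array([294.2,  74.7]), 89.6, array([997.8, 559.5]))
felt [430, 0, 94, 31, 1492] (array([ 995.2, -306.7]), array([197.6,  69.4]), 89.6, array([ 994.4, -293.4]))
felt [250, 151, 24, 36, 766] (array([659.9, 142.9]), array([73.6, 46.8]), 0.9, array([660.1, 142.8]))
felt [285, 155, 28, 26, 687] (array([661.5,  68.1]), array([54.4, 53. ]), -89.3, array([661.2,  69. ]))
felt [359, 154, 27, 25, 517] (array([664.1, -80.2]), array([52.4, 50.3]), 89.8, array([664.6, -79.6]))
pen (array([572.5, 355. ]), array([120.8,  24.1]), -5.0, array([576.6, 355.4]))
tin (array([433.4,  70.9]), array([40.3, 36.4]), -90.0, array([433.7,  70.3]))
cork (array([ 418.1, -257.3]), array([65.4, 42.5]), -20.9, array([ 417.6, -256.9]))
stamp (array([ 576.4, -377.9]), array([55.3, 47.5]), -83.2, array([ 576.9, -376.1]))
round_stamp (array([442.6, -96.3]), array([46.8, 44.8]), 90.0, array([442.2, -96.4]))
open_tin (array([421. , 261.3]), array([46.6, 42.1]), -90.0, array([420.7, 260.9]))
pen_rest (array([657.1,  -5.4]), array([149.6,  68.9]), 1.5, array([656.1,  -5.4]))
round_well (array([661.1, -79.3]), array([153.4,  71.1]), 1.2, array([660.1, -79.3]))
oblong_well (array([656.9, 140.5]), array([156.9,  72. ]), 1.5, array([655.5, 141.4]))
square_well (array([656.6,  68.6]), array([155.4,  71.7]), 0.8, array([656.3,  68.5]))
{'fov_y': 69.5895758694703, 'cx': 313.0141961656249, 'cy': 241.2605425282269, 'world_to_cam': array([[ 2.97849596e-01,  9.54612725e-01, -4.05474770e-04,
        -5.74394264e-01],
       [ 9.13632438e-01, -2.84940132e-01,  2.89973947e-01,
        -3.87269822e-02],
       [ 2.76697284e-01, -8.67390780e-02, -9.57034454e-01,
         3.78583722e-01],
       [ 0.00000000e+00,  0.00000000e+00,  0.00000000e+00,
         1.00000000e+00]])} [0.17146799 0.54886434 0.23932131]
```

View pics/w0.png

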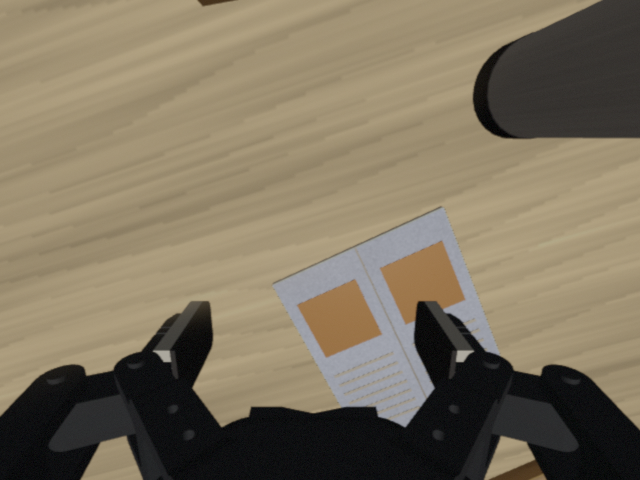

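The wrist view shows the fingers at the lower edge and a dark cylinder at upper right, clear of my path. I'll move over the pen.

Call:
servo_tool(
  increments=[
    [-4.5, -0.6, 0.5, 0, 0, 0, 0],
    [-4.5, -0.6, 0.5, 0, 0, 0, 0],
    [-4.5, -0.6, 0.5, 0, 0, 0, 0],
    [-4.5, -0.6, 0.5, 0, 0, 0, 0],
    [-4.5, -0.6, 0.5, 0, 0, 0, 0],
  ],
)

```text
clock: 2.2
position: [0.3788, 0.4523, 0.2143]
ee_rot: [0.0, 0.151, 0.989, 0.0]
contact_force: [1.3, 0.8, -0.1]
width: 0.0428
gripper_force: 0.0
```

Call:
servo_tool(
  increments=[
    [-4.5, -0.6, 1, 0, 0, 0, 0],
    [-4.5, -0.6, 1, 0, 0, 0, 0],
    [-4.5, -0.6, 1, 0, 0, 0, 0],
    [-4.5, -0.6, 1, 0, 0, 0, 0],
    [-4.5, -0.6, 1, 0, 0, 0, 0],
  ],
)

```text
clock: 2.7
position: [0.5848, 0.3564, 0.1639]
ee_rot: [0.0, 0.151, 0.989, 0.0]
contact_force: [-0.2, -0.1, 0.2]
width: 0.0423
gripper_force: 0.0
```

Call:
servo_tool(
  increments=[
    [0, 0, 0, 0, 0, -6, 0],
    [0, 0, 0, 0, 0, -6, 0],
    [0, 0, 0, 0, 0, 0, 0],
    [0, 0, 0, 0, 0, 0, 0],
    [0, 0, 0, 0, 0, 0, 0],
  ],
)

```text
clock: 3.2
position: [0.5829, 0.3577, 0.1645]
ee_rot: [0.0, 0.047, 0.999, 0.0]
contact_force: [-0.3, -0.4, -0.1]
width: 0.0426
gripper_force: 0.0
```

```bash
cat > look.py <<'E'
from h import *
import sys
def look(name,l,z,save=True):
    c=optics.get_calibration("wrist"); w=optics.get_image("wrist")
    if save: cv2.imwrite(f"pics/{name}.png",w[:,:,::-1])
    for d in finder.silhouettes(l,"wrist")[:3]:
        print(l,round(d["p"],2),np.round(d["box"]).tolist(),rect(d["region"],c,z))
    for d in finder.tip_of(l,"wrist")[:2]:
        print(" tip_of",round(d["p"],2),np.round(d["at"],1),plane(c,d["at"],z)[0].round(4))
    return c,w
E
python3 - <<'E'
from look import *
look("wpen","pen",.016); go(.584,.354,.1,85)
E
```

```text
pen 0.62 [315.0, 215.0, 21.0, 136.0] (array([574.8, 358.5]), array([118.7,  18.4]), -6.6, array([578.1, 358.5]))
 tip_of 0.95 [314.7 226.9] [0.5828 0.3584 0.016 ]
shift [-0.15 -0.36  6.46] tilt [ 0.01  0.02 -0.  ] yaw 84.7 rz -0.3 pos [0.5828 0.3577 0.1646] F [ 0.1 -0.3 -0.1] w 0.0428 t 3.35 q6 -1.03
```

View pics/wpen.png

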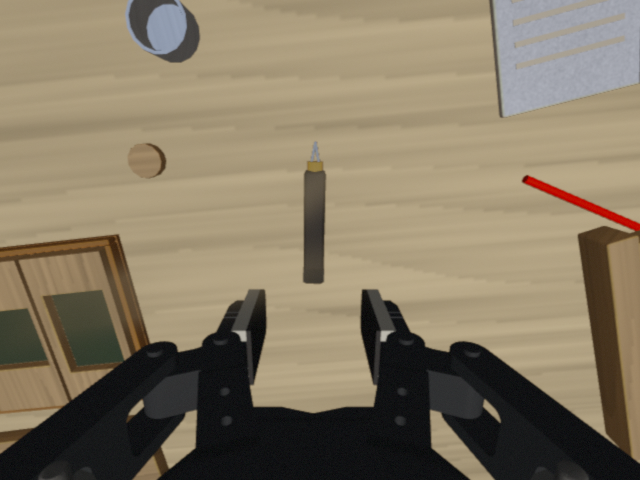

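The wrist view shows the pen at (315,227), aligned with the tool, tip up, and nothing near the fingers. I'll go down part of the way and measure its height.

Call:
servo_tool(
  increments=[
    [0, 0, 2, 0, 0, 0, 0],
    [0, 0.1, 2, 0, 0, 0, 0],
    [0, 0, 2, 0, 0, 0, 0],
    [0, 0, 2, 0, 0, 0, 0],
    [0, 0, 0, 0, 0, 0, 0],
  ],
)

```text
clock: 3.85
position: [0.581, 0.3576, 0.0814]
ee_rot: [-0.003, 0.047, 0.999, -0.001]
contact_force: [-0.5, -0.6, 0.3]
width: 0.0425
gripper_force: 0.0
```

Run:
```python
from look import *
c,w=look("wpen2","pen",.016); 
a=finder.tip_of("pen","wrist"); optics.get_image("side"); b=finder.tip_of("pen","side"); cs=optics.get_calibration("side")
for d in b[:2]: print(d["p"],d["at"],tri(c,a[0]["at"],cs,d["at"]) if a else "")
go(.583,.3585,.012,84)
```

```text
pen 0.74 [316.0, 242.0, 32.0, 192.0] (array([573.6, 358.9]), array([121.8,  19. ]), -5.9, array([576.1, 358.7]))
 tip_of 0.7 [315.1 264.1] [0.5827 0.3578 0.016 ]
0.7 [229.6, 381.7] [ 0.58871236  0.35700721 -0.0055353 ]
shift [ 0.12 -0.06  7.39] tilt [ 0.08  0.13 -0.  ] yaw 84.7 rz 0.7 pos [0.584  0.3589 0.0859] F [ 0.5 -0.2 -0.7] w 0.0423 t 4.15 q6 -1.03
```

Call:
servo_tool(
  increments=[
    [0, 0, 2, 0, 0, 0, 0],
    [0, 0, 2, 0, 0, 0, 0],
    [0, 0, 1.5, 0, 0, 0, 0],
    [0, 0, 1, 0, 0, 0, 0],
    [0, 0, 0, 0, 0, 0, 0],
  ],
)

```text
clock: 4.65
position: [0.5825, 0.3581, 0.018]
ee_rot: [-0.001, 0.047, 0.999, -0.001]
contact_force: [-0.1, 0.4, 0.4]
width: 0.0426
gripper_force: 0.0
```

Call:
servo_tool(
  increments=[
    [0, 0, 0.3, 0, 0, 0, 0],
    [0, 0, 0.3, 0, 0, 0, 0],
    [0, 0, 0.2, 0, 0, 0, 0],
    [0, 0, 0, 0, 0, 0, 0],
    [0, 0, 0, 0, 0, 0, 0],
  ],
)

```text
clock: 5.15
position: [0.5833, 0.3585, 0.0116]
ee_rot: [0.0, 0.047, 0.999, 0.0]
contact_force: [-0.1, 1.0, 0.1]
width: 0.0423
gripper_force: 0.0
```

Run:
```python
from look import *
look("wpen3","pen",.016); go(.583,.3585,.012,84)
```

```text
pen 0.84 [314.0, 278.0, 42.0, 266.0] (array([572.5, 359.4]), array([118.6,  18.5]), -6.3, array([573. , 358.9]))
 tip_of 0.59 [315.  303.6] [0.5766 0.3592 0.016 ]
shift [ 0.03 -0.   -0.04] tilt [ 0.02  0.02 -0.  ] yaw 84.7 rz 0.7 pos [0.5833 0.3585 0.0116] F [-0.8  0.8 -0.5] w 0.0426 t 5.3 q6 -1.03
```

View pics/wpen3.png

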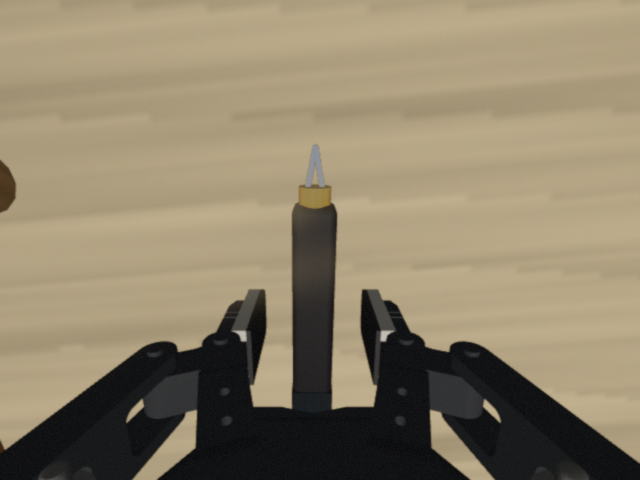

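The pen is centred between the pads, with the handle spanning rows 205–390. I'll close on it.

Call:
servo_tool(
  increments=[
    [0, 0, 0, 0, 0, 0, 0.3],
    [0, 0, 0, 0, 0, 0, 0.5],
    [0, 0, 0, 0, 0, 0, 0.8],
    [0, 0, 0, 0, 0, 0, 0.8],
    [0, 0, 0, 0, 0, 0, 0.8],
  ],
  squeeze=35,
)

```text
clock: 5.8
position: [0.5834, 0.3585, 0.0115]
ee_rot: [0.0, 0.047, 0.999, 0.0]
contact_force: [-0.3, 0.1, 1.5]
width: 0.0168
gripper_force: 34.7
```

Call:
servo_tool(
  increments=[
    [0, 0, -0.5, 0, 0, 0, 1],
    [0, 0, -1, 0, 0, 0, 1],
    [0, 0, -2, 0, 0, 0, 1],
    [0, 0, -3, 0, 0, 0, 1],
    [0, 0, -3, 0, 0, 0, 1],
  ],
)

```text
clock: 6.3
position: [0.5829, 0.3583, 0.1075]
ee_rot: [-0.0, 0.047, 0.999, -0.0]
contact_force: [0.3, -0.8, -0.7]
width: 0.017
gripper_force: 34.5
```

Run:
```python
from look import *
look("wpen4","pen",.1); go(.661,-.006,.12,91)
```

```text
pen 0.96 [315.0, 279.0, 44.0, 266.0] (array([577.9, 358.1]), array([129.1,  20. ]), -5.4, array([578.3, 358.2]))
 tip_of 0.82 [313.5 305.4] [0.5831 0.3578 0.1   ]
shift [-10.99 -35.65  -1.1 ] tilt [ 0.19  0.3  -0.  ] yaw 84.7 rz -6.3 pos [0.5848 0.3592 0.1096] F [ 0.2  0.5 -0.6] w 0.0173 t 6.45 q6 -1.03
```

Call:
servo_tool(
  increments=[
    [-1.2, -4, 0, 0, 0, 0, 1],
    [-1.2, -4, 0, 0, 0, 0, 1],
    [-1.2, -4, 0, 0, 0, 0, 1],
    [-1.2, -4, 0, 0, 0, 0, 1],
    [-1.2, -4, 0, 0, 0, 0, 1],
  ],
)

```text
clock: 6.95
position: [0.6233, 0.152, 0.1049]
ee_rot: [-0.001, 0.047, 0.999, -0.0]
contact_force: [1.1, 0.3, -0.6]
width: 0.0171
gripper_force: 34.5
```

Call:
servo_tool(
  increments=[
    [-1.2, -4, 0, 0, 0, 0, 1],
    [-1.2, -4, 0, 0, 0, 0, 1],
    [-1.2, -4, 0, 0, 0, 0, 1],
    [-1.2, -3.6, 0, 0, 0, -3, 1],
    [0, 0, 0, 0, 0, -3, 1],
  ],
)

```text
clock: 7.45
position: [0.6579, -0.0115, 0.1048]
ee_rot: [-0.001, -0.004, 1.0, -0.001]
contact_force: [0.1, 0.2, 0.0]
width: 0.0169
gripper_force: 34.6
```

Run:
```python
from look import *
go(.661,-.006,.12,91); look("wrest","pen_rest",.023)
```

```text
shift [-0.31  0.54 -1.52] tilt [-0.13 -0.07  0.  ] yaw 90.5 rz -0.5 pos [ 0.6579 -0.0115  0.1048] F [0.1 0.2 0. ] w 0.0169 t 7.45 q6 -1.7
pen_rest 0.74 [322.0, 226.0, 107.0, 169.0] (array([644.1,  -7. ]), array([111.7,  67.4]), 0.7, array([628.9,  -4.1]))
```

View pics/wrest.png

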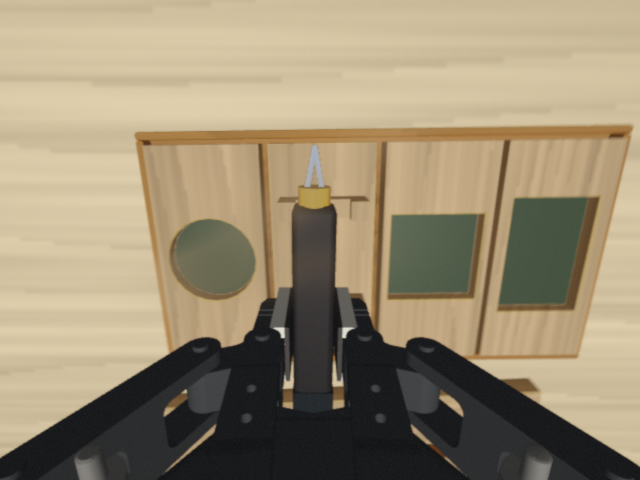

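The view shows the tray square to the tool, with the near saddle at row 199, cols 278–368. The round well is at (214,257) and the square well at about (435,256). Next I'll turn the rest's features into a position.

Run:
```python
from look import *
c=optics.get_calibration("wrist")
print("saddle",plane(c,[[278,200],[323,200],[368,198]],.034).round(4)[:,:2].tolist())
print("gaps",plane(c,[[263,145],[382,143]],.023).round(4)[:,:2].tolist(), "gap2",plane(c,[[506,142],[148,145],[626,137]],.023).round(4)[:,:2].tolist())
print("round",plane(c,[[172,257],[257,257],[214,218],[214,299]],.023).round(4)[:,:2].tolist())
print("square",plane(c,[[390,214],[484,213],[476,299],[387,299]],.023).round(4)[:,:2].tolist())
print("obl",plane(c,[[514,197],[600,196],[579,311],[497,311]],.023).round(4)[:,:2].tolist())
# triangulate near saddle height against the top camera
t=cv2.imread("pics/top0.png"); cv2.imwrite("pics/x.png",cv2.resize(t[120:215,235:400],None,fx=4.8,fy=4.8,interpolation=cv2.INTER_CUBIC))
```

```text
saddle [[0.6197, -0.0285], [0.6195, -0.0015], [0.618, 0.0253]]
gaps [[0.5883, -0.038], [0.5865, 0.0337]] gap2 [[0.5852, 0.1082], [0.589, -0.1073], [0.5816, 0.1797]]
round [[0.6604, -0.1005], [0.6598, -0.0442], [0.6336, -0.0708], [0.6907, -0.0749]]
square [[0.63, 0.0417], [0.6287, 0.1016], [0.689, 0.1053], [0.6896, 0.044]]
obl [[0.6183, 0.1189], [0.6172, 0.1729], [0.6975, 0.1782], [0.698, 0.1212]]
```

View pics/x.png

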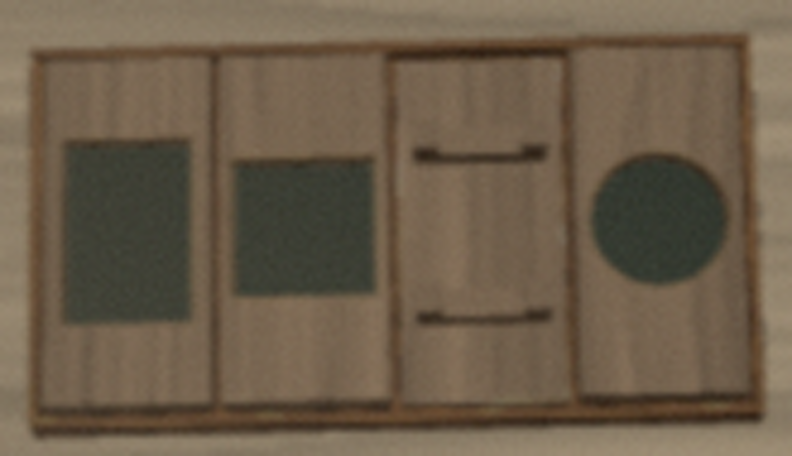

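The crop shows the saddles at crop rows 153 and 317. The top camera reads about 4.5 mm low in y compared with the wrist, and the pen grasp confirmed the wrist, so I'll trust the wrist. The rest is at about (0.6605, -0.001).

Call:
servo_tool(
  increments=[
    [-0.25, 1.05, 1, 0, 0, -0.7, 1],
    [0, 0, 1.5, 0, 0, 0, 1],
    [0, 0, 1, 0, 0, 0, 1],
    [0, 0, 0.5, 0, 0, 0, 1],
    [0, 0, 0, 0, 0, 0, 1],
  ],
)

```text
clock: 8.1
position: [0.6591, 0.0053, 0.065]
ee_rot: [-0.001, -0.012, 1.0, 0.0]
contact_force: [0.2, 0.1, -0.8]
width: 0.0171
gripper_force: 34.6
```

Run:
```python
from look import *
go(.6605,-.001,.0375,91.2); look("wrest2","pen_rest",.023)
```

```text
shift [-0.13 -0.64  2.75] tilt [ 0.03 -0.13  0.  ] yaw 91.4 rz 0.2 pos [0.6591 0.0053 0.065 ] F [ 0.2  0.1 -0.8] w 0.0171 t 8.1 q6 -1.69
pen_rest 0.83 [295.0, 261.0, 135.0, 240.0] (array([658.2,  -5.8]), array([141. ,  66.6]), 1.0, array([627.1, -11.4]))
 tip_of 0.65 [295.3 270. ] [ 0.6558 -0.0052  0.023 ]
```

View pics/wrest2.png

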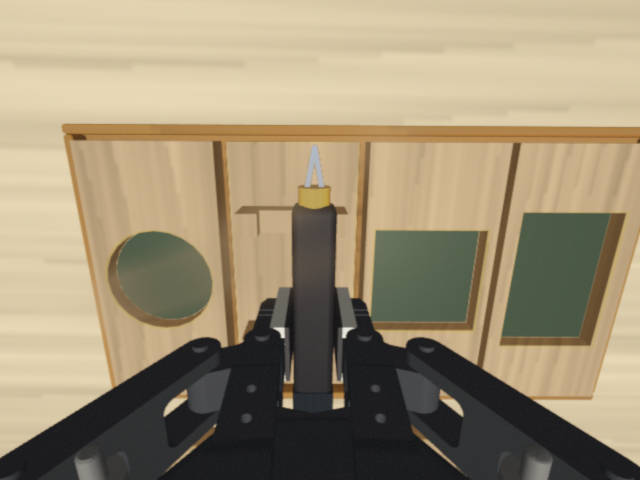

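The tool overshot in y because the arm was still settling when I took the earlier picture. I'll measure again now that it's at rest.

Run:
```python
from look import *
optics.get_image("wrist");optics.get_image("wrist")
c,w=look("wrest3","pen_rest",.023)
go(.6605,-.0055,.0375,91.2)
b,g,r=[w[:,:,i].astype(int) for i in(2,1,0)]
hsv=cv2.cvtColor(w,cv2.COLOR_RGB2HSV)
m=((hsv[:,:,0]>50)&(hsv[:,:,0]<100)&(hsv[:,:,1]>40)).astype(np.uint8);m=cv2.morphologyEx(m,cv2.MORPH_OPEN,np.ones((5,5)))
n,lab,st,ce=cv2.connectedComponentsWithStats(m)
for i in range(1,n):
    if st[i,4]>800: print("felt",st[i].tolist(),rect(lab==i,c,.013))
# saddle edge: dark orange line around row 210
g=cv2.cvtColor(w,cv2.COLOR_RGB2GRAY).astype(int)
for row in (165,180,195): print(row,[ (k,int(v)) for k,v in zip(range(200,400),np.abs(np.diff(g[row,200:401]))) if v>18])
```

```text
pen_rest 0.57 [297.0, 258.0, 131.0, 239.0] (array([658.2,  -5.7]), array([140.1,  66.8]), 1.1, array([626.8, -11. ]))
 tip_of 0.72 [297.5 268. ] [ 0.6569 -0.0051  0.023 ]
shift [-0.   -0.98  2.93] tilt [-0.    0.05  0.  ] yaw 91.3 rz 0.1 pos [0.6602 0.0043 0.0668] F [ 0.2  0.1 -0. ] w 0.0172 t 8.5 q6 -1.69
165 [(216, 39), (217, 30), (225, 23), (229, 20), (365, 20), (370, 35), (371, 20)]
180 [(217, 33), (218, 40), (226, 21), (230, 22), (359, 30), (369, 42), (370, 23)]
195 [(218, 32), (219, 41), (227, 23), (231, 19), (329, 21), (330, 20), (358, 23), (364, 25), (368, 51), (369, 31)]
```

View pics/wrest3.png

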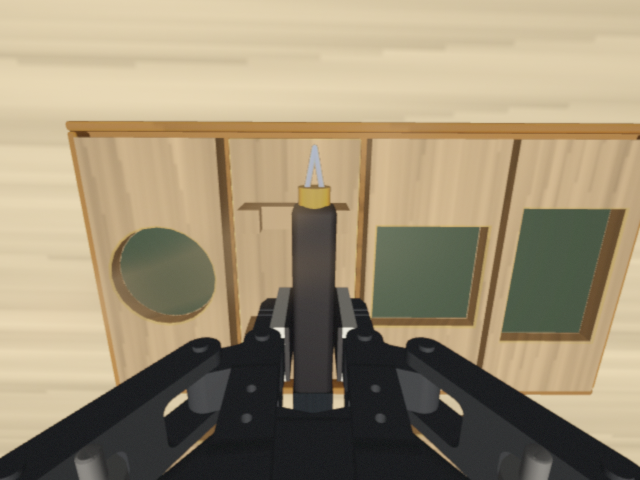

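The near saddle is at cols 239–349 (centre 294) and the pen at col 314. That's about 10 mm to go towards -y.

Call:
servo_tool(
  increments=[
    [0, -0.5, 0, 0, 0, 0, 1],
    [0, -0.5, 0, 0, 0, 0, 1],
    [0, 0, 0.5, 0, 0, 0, 1],
    [0, 0, 0.5, 0, 0, 0, 1],
    [0, 0, 0, 0, 0, 0, 1],
  ],
)

```text
clock: 9.0
position: [0.6593, -0.0055, 0.055]
ee_rot: [-0.001, -0.012, 1.0, 0.0]
contact_force: [-0.4, 0.2, -0.6]
width: 0.0168
gripper_force: 34.6
```

Run:
```python
from look import *
optics.get_image("wrist")
c,w=look("wrest4","pen_rest",.023)
go(.6605,-.0055,.0375,91.2)
a=cv2.imread("pics/wrest4.png")[110:420,60:600]
s=optics.get_image("side")[200:290,180:340,::-1]; s=cv2.resize(s,(540,304),interpolation=cv2.INTER_CUBIC)
cv2.imwrite("pics/y.png",cv2.resize(np.vstack([a,s]),(520,591)))
```

```text
pen_rest 0.76 [315.0, 269.0, 140.0, 256.0] (array([658.3,  -6. ]), array([140.9,  66.3]), 1.4, array([624.7,  -7.1]))
shift [-0.03 -0.01  1.87] tilt [ 0.01  0.   -0.  ] yaw 91.4 rz 0.2 pos [ 0.6602 -0.0054  0.0562] F [-0.1 -0.2 -0.3] w 0.0172 t 9.2 q6 -1.71
```

View pics/y.png

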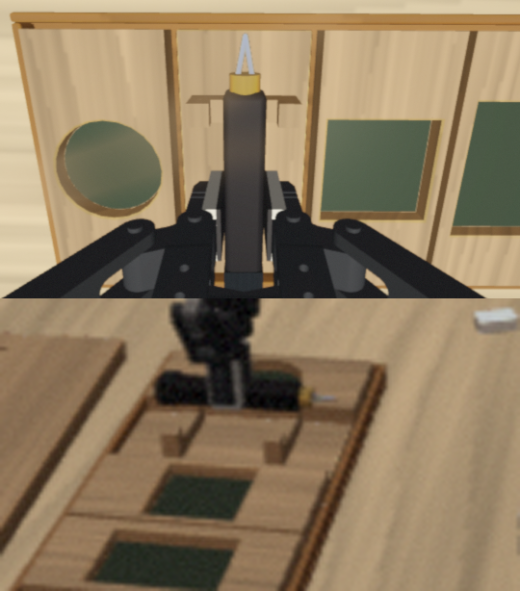

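The pen (crop cols 225–265) is centred in the slot (208–278). I'll lower it and release.

Call:
servo_tool(
  increments=[
    [0, 0, 0.7, 0, 0, 0, 1],
    [0, 0, 0.7, 0, 0, 0, 1],
    [0, 0, 0.3, 0, 0, 0, 1],
    [0, 0, 0.2, 0, 0, 0, 1],
    [0, 0, 0, 0, 0, 0, 1],
  ],
)

```text
clock: 9.75
position: [0.66, -0.0055, 0.037]
ee_rot: [-0.0, -0.012, 1.0, 0.0]
contact_force: [-0.6, -0.7, -0.9]
width: 0.0168
gripper_force: 34.6
```

Call:
servo_tool(
  increments=[
    [0, 0, 0, 0, 0, 0, 1],
    [0, 0, 0, 0, 0, 0, 0.3],
    [0, 0, 0, 0, 0, 0, 0.1],
    [0, 0, 0, 0, 0, 0, 0],
    [0, 0, 0, 0, 0, 0, 0],
  ],
)

```text
clock: 10.25
position: [0.6603, -0.0056, 0.0375]
ee_rot: [0.0, -0.012, 1.0, 0.0]
contact_force: [-0.2, 0.0, 0.4]
width: 0.0426
gripper_force: 0.0
```

Call:
servo_tool(
  increments=[
    [0, 0, -1, 0, 0, 0, 0],
    [0, 0, -2, 0, 0, 0, 0],
    [0, 0, -3, 0, 0, 0, 0],
    [0, 0, -4, 0, 0, 0, 0],
    [0, 0, -3, 0, 0, 0, 0],
  ],
)

```text
clock: 10.75
position: [0.6608, -0.0056, 0.1705]
ee_rot: [0.001, -0.012, 1.0, -0.0]
contact_force: [-0.0, -0.9, 0.3]
width: 0.0426
gripper_force: 0.0
```

Run:
```python
from look import *
optics.get_image("wrist");optics.get_image("wrist");
c,w=look("wp5","pen",.041)
go(.4337,.0725,.1)
a=cv2.imread("pics/wp5.png")[100:400,60:600]
s=optics.get_image("side")[200:290,180:340,::-1]; s=cv2.resize(s,(540,304),interpolation=cv2.INTER_CUBIC)
cv2.imwrite("pics/y2.png",cv2.resize(np.vstack([a,s]),(520,591)))
```

```text
pen 0.87 [316.0, 211.0, 23.0, 145.0] (array([652.1,  -5.9]), array([120.2,  20. ]), 0.8, array([654.8,  -6.1]))
 tip_of 0.81 [313.4 227.6] [ 0.6613 -0.0067  0.041 ]
shift [22.4   8.33  6.74] tilt [ 0.01 -0.03  0.  ] yaw 91.4 pos [ 0.6596 -0.0055  0.1673] F [ 0.3  0.2 -0.8] w 0.0427 t 11.0 q6 -1.71
```

View pics/y2.png

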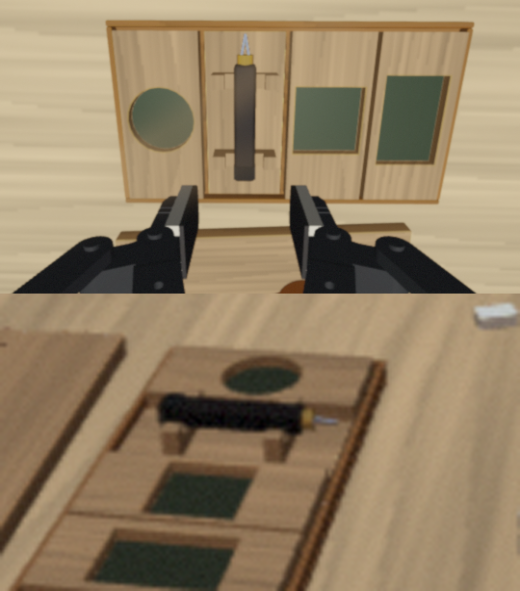

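The pen lies in both saddles in both views: wrist crop (245,120), side crop (235,412). Next is the tin.

Call:
servo_tool(
  increments=[
    [4.5, 1.6, 0, 0, 0, 0, -1],
    [4.5, 1.6, 0, 0, 0, 0, -1],
    [4.5, 1.6, 0, 0, 0, 0, -1],
    [4.5, 1.6, 0.5, 0, 0, 0, -1],
    [4.4, 1.7, 1, 0, 0, 0, -1],
  ],
)

```text
clock: 11.55
position: [0.4318, 0.0705, 0.1512]
ee_rot: [-0.001, -0.012, 1.0, 0.0]
contact_force: [-0.6, 1.3, 0.1]
width: 0.0854
gripper_force: 0.0
```

Call:
servo_tool(
  increments=[
    [0, 0, 1, 0, 0, 0, -1],
    [0, 0, 1, 0, 0, 0, -1],
    [0, 0, 0, 0, 0, 0, -1],
    [0, 0, 0, 0, 0, 0, -1],
    [0, 0, 0, 0, 0, 0, -1],
  ],
)

```text
clock: 12.05
position: [0.4358, 0.0698, 0.1323]
ee_rot: [0.0, -0.011, 1.0, 0.0]
contact_force: [-0.2, 0.2, 0.1]
width: 0.0859
gripper_force: 0.0
```

```bash
cat >> look.py <<'E'
def meas(name,l,top,near):
    "settled wrist view + side view; near = expected pixel in side; triangulates the origin"
    optics.get_image("wrist"); c,w=look(name,l,top)
    c0=plane; a=finder.tip_of(l,"wrist"); optics.get_image("side"); cs=optics.get_calibration("side")
    for d in finder.tip_of(l,"side")[:3]:
        if a: print(" side",round(d["p"],2),np.round(d["at"]),"tri",tri(c,a[0]["at"],cs,d["at"]).round(4))
    return c,w
E
python3 - <<'E'
from look import *
meas("wt","tin",.03,None)
print("expect side",proj(optics.get_calibration("side"),[.4335,.071,0]))
go(.4335,.071,.1)
E
```

```text
tin 0.95 [315.0, 241.0, 56.0, 63.0] (array([434.2,  70.7]), array([47.2, 40.7]), 2.8, array([433.6,  70.8]))
 tip_of 0.56 [317.7 235.7] [0.43   0.0722 0.03  ]
 side 0.83 [348. 278.] tri [0.4378 0.0726 0.0041]
expect side [350.77438067 278.90662775]
shift [0.1  0.09 3.24] tilt [ 0.    0.02 -0.  ] yaw 91.3 pos [0.4345 0.0701 0.1324] F [0.5 0.2 0.1] w 0.0856 t 12.4 q6 -1.59
```

Call:
servo_tool(
  increments=[
    [-0.1, 0.1, 3, 0, 0, 0, -1],
    [0, 0, 3, 0, 0, 0, -1],
    [0, 0, 2.5, 0, 0, 0, -1],
    [0, 0, 1.8, 0, 0, 0, -1],
    [0, 0, 1, 0, 0, 0, -1],
  ],
)

```text
clock: 12.9
position: [0.4345, 0.0711, 0.018]
ee_rot: [-0.001, -0.012, 1.0, 0.0]
contact_force: [1.0, -0.8, -0.6]
width: 0.0853
gripper_force: 0.0
```

Call:
servo_tool(
  increments=[
    [0, 0, 0, 0, 0, 0, -0.5],
    [0, 0, 0, 0, 0, 0, -0.2],
    [0, 0, 0, 0, 0, 0, 0.2],
    [0, 0, 0, 0, 0, 0, 0.4],
    [0, 0, 0, 0, 0, 0, 0.6],
  ],
  squeeze=40,
)

```text
clock: 13.4
position: [0.4363, 0.0712, 0.0205]
ee_rot: [0.001, -0.012, 1.0, 0.0]
contact_force: [-0.6, 0.3, 6.7]
width: 0.0403
gripper_force: 40.2
```

Run:
```python
from look import *
go(.662,-.08,.12,91.2)
```

```text
shift [-22.23 -15.65  -9.89] tilt [ 0.    0.16 -0.  ] yaw 91.4 rz 0.2 pos [0.4363 0.0712 0.0205] F [-0.6  0.3  6.7] w 0.0403 t 13.4 q6 -1.59
```

Call:
servo_tool(
  increments=[
    [0, 0, -1, 0, 0, 0, 0.8],
    [0, 0, -2, 0, 0, 0, 0.8],
    [0, 0, -3, 0, 0, 0, 0.8],
    [0, 0, -4, 0, 0, 0, 0.8],
    [-2, -1.5, 0, 0, 0, 0, 0.8],
  ],
)

```text
clock: 13.9
position: [0.4565, 0.0577, 0.1244]
ee_rot: [0.004, -0.013, 1.0, 0.0]
contact_force: [0.5, 1.7, -0.3]
width: 0.0403
gripper_force: 40.6
```

Call:
servo_tool(
  increments=[
    [-4, -2.8, 0, 0, 0, 0, 0.8],
    [-4, -2.8, 0, 0, 0, 0, 0.8],
    [-4, -2.8, 0, 0, 0, 0, 0.8],
    [-4, -2.8, 0, 0, 0, 0, 0.8],
    [-4, -2.8, 0, 0, 0, 0, 0.8],
  ],
)

```text
clock: 14.4
position: [0.6601, -0.0798, 0.12]
ee_rot: [0.0, -0.012, 1.0, 0.0]
contact_force: [0.9, 0.0, -0.1]
width: 0.0404
gripper_force: 40.6
```

Call:
servo_tool(
  increments=[
    [0, 0, 1, 0, 0, 0, 0.8],
    [0, 0, 1, 0, 0, 0, 0.8],
    [0, 0, 0, 0, 0, 0, 0.8],
    [0, 0, 0, 0, 0, 0, 0.8],
    [0, 0, 0, 0, 0, 0, 0.8],
  ],
)

```text
clock: 14.9
position: [0.6583, -0.0778, 0.1]
ee_rot: [0.0, -0.012, 1.0, 0.0]
contact_force: [0.6, 0.4, -0.6]
width: 0.0403
gripper_force: 40.6
```

```bash
cat >> look.py <<'E'
def felt(w,c,z=.013):
    hsv=cv2.cvtColor(w,cv2.COLOR_RGB2HSV)
    m=((hsv[:,:,0]>45)&(hsv[:,:,0]<105)&(hsv[:,:,1]>35)).astype(np.uint8);m=cv2.morphologyEx(m,cv2.MORPH_OPEN,np.ones((5,5)))
    n,lab,st,ce=cv2.connectedComponentsWithStats(m)
    for i in range(1,n):
        if st[i,4]>500: print("felt",st[i].tolist(),rect(lab==i,c,z))
E
python3 - <<'E'
from look import *
optics.get_image("wrist");c,w=look("wr1","round_well",.023);felt(w,c)
for d in finder.tip_of("tin","wrist"): print("tin",d)
go(.662,-.08,.036,91.2)
E
```

```text
round_well 0.98 [312.0, 254.0, 118.0, 218.0] (array([664. , -80.2]), array([150. ,  70.9]), 1.2, array([629.7, -81.2]))
 tip_of 0.72 [312.1 256.6] [ 0.6598 -0.0793  0.023 ]
 tip_of 0.44 [427.1 267.3] [ 0.6654 -0.004   0.023 ]
felt [598, 206, 42, 105, 3067] (array([663.5, 129.2]), array([80.2, 28.1]), 16.8, array([665.7, 134. ]))
felt [487, 221, 91, 77, 5969] (array([662.3,  69.5]), array([54.9, 52.9]), 1.4, array([661.4,  69.5]))
tin {'at': [313.0, 294.1], 'p': 0.74}
shift [-0.3  -0.17  6.39] tilt [-0.01  0.05  0.  ] yaw 91.4 rz 0.2 pos [ 0.6589 -0.0784  0.0999] F [ 0.3  0.5 -1.5] w 0.0401 t 15.15 q6 -1.82
```

Call:
servo_tool(
  increments=[
    [-0.3, -0.2, 1, 0, 0, 0, 0.8],
    [0, 0, 2, 0, 0, 0, 0.8],
    [0, 0, 2, 0, 0, 0, 0.8],
    [0, 0, 0, 0, 0, 0, 0.8],
    [0, 0, 0, 0, 0, 0, 0.8],
  ],
)

```text
clock: 15.65
position: [0.6618, -0.0806, 0.0487]
ee_rot: [-0.001, -0.012, 1.0, 0.0]
contact_force: [-0.5, 0.1, -1.2]
width: 0.0405
gripper_force: 40.7
```

Call:
servo_tool(
  increments=[
    [0, 0, 0.6, 0, 0, 0, 0.8],
    [0, 0, 0.4, 0, 0, 0, 0.8],
    [0, 0, 0.3, 0, 0, 0, 0.8],
    [0, 0, 0.1, 0, 0, 0, 0.8],
    [0, 0, 0, 0, 0, 0, 0.8],
  ],
)

```text
clock: 16.15
position: [0.6619, -0.0805, 0.0353]
ee_rot: [-0.0, -0.012, 1.0, 0.0]
contact_force: [-0.6, 0.4, -1.0]
width: 0.0404
gripper_force: 40.7
```

Run:
```python
from look import *
go(.6625,-.08,.0335,91.2)
```

```text
shift [-0.06  0.05  0.18] tilt [ 0. -0.  0.] yaw 91.4 rz 0.2 pos [ 0.6619 -0.0805  0.0353] F [-0.6  0.4 -1. ] w 0.0404 t 16.15 q6 -1.82
```

Call:
servo_tool(
  increments=[
    [0, 0, 0.1, 0, 0, 0, 0.8],
    [0, 0, 0.05, 0, 0, 0, 0.5],
    [0, 0, 0, 0, 0, 0, -0.1],
    [0, 0, 0, 0, 0, 0, -0.4],
    [0, 0, 0, 0, 0, 0, -0.4],
  ],
)

```text
clock: 16.65
position: [0.6621, -0.0806, 0.034]
ee_rot: [0.0, -0.012, 1.0, -0.0]
contact_force: [0.3, -0.9, -0.2]
width: 0.0601
gripper_force: 0.0
```

Call:
servo_tool(
  increments=[
    [0, 0, -1, 0, 0, 0, -0.4],
    [0, 0, -2, 0, 0, 0, -0.4],
    [0, 0, -3, 0, 0, 0, -0.4],
    [0, 0, -4, 0, 0, 0, -0.4],
    [0, 0, -2, 0, 0, 0, -0.4],
  ],
)

```text
clock: 17.15
position: [0.6637, -0.0809, 0.1585]
ee_rot: [0.003, -0.012, 1.0, -0.001]
contact_force: [1.2, -0.1, 0.3]
width: 0.0598
gripper_force: 0.0
```

Call:
servo_tool(
  increments=[
    [3, 0, 0, 0, 0, 0, -0.4],
    [3, 0, 0, 0, 0, 0, -0.4],
    [0, 0, 0, 0, 0, 0, -0.4],
    [0, 0, 0, 0, 0, 0, -0.4],
    [0, 0, 0, 0, 0, 0, -0.4],
  ],
)

```text
clock: 17.65
position: [0.6032, -0.0822, 0.1545]
ee_rot: [0.001, -0.012, 1.0, -0.0]
contact_force: [-0.4, -0.2, 0.3]
width: 0.0599
gripper_force: 0.0
```

Run:
```python
from look import *
optics.get_image("wrist");c,w=look("wr2","tin",.043);look("wr2","pen",.041)
a=w[:,:,::-1]
s=optics.get_image("side")[195:300,180:320,::-1]; s=cv2.resize(s,(640,480),interpolation=cv2.INTER_CUBIC)
cv2.imwrite("pics/y3.png",cv2.resize(np.hstack([a,s]),(800,300)))
go(.4175,-.256,.14)
```

```text
tin 0.74 [314.0, 305.0, 50.0, 59.0] (array([655.9, -81.1]), array([52.1, 41.2]), 1.4, array([656.2, -81.1]))
 tip_of 0.86 [313.6 298.4] [ 0.6512 -0.0814  0.043 ]
pen 0.58 [410.0, 265.0, 27.0, 76.0] (array([622.2,  -9.1]), array([65.9, 20.3]), 1.2, array([625.1,  -8.7]))
 tip_of 0.7 [401.7 304.9] [ 0.6551 -0.0115  0.041 ]
shift [ 18.87 -16.96   1.35] tilt [ 0.01 -0.02  0.  ] yaw 91.4 pos [ 0.6022 -0.0819  0.1535] F [ 0.3 -0.5  0.3] w 0.0598 t 18.05 q6 -1.84
```

View pics/y3.png

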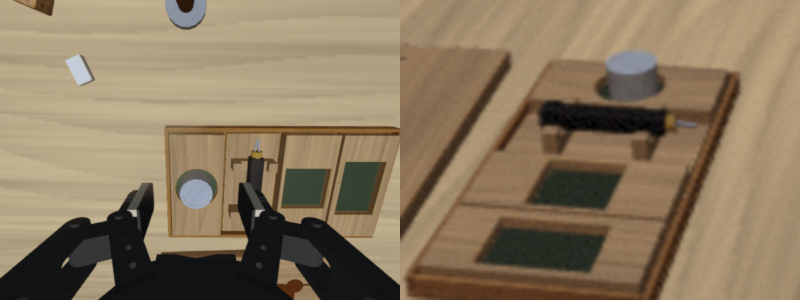

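The tin stands upright in the round well and the pen is still in its saddles. Next is the cork.

Call:
servo_tool(
  increments=[
    [3.8, -3.4, 0, 0, 0, 0, -0.6],
    [3.8, -3.4, 0, 0, 0, 0, -0.6],
    [3.8, -3.4, 0, 0, 0, 0, -0.6],
    [3.8, -3.4, 0, 0, 0, 0, -0.6],
    [3.7, -3.4, 0, 0, 0, 0, -0.6],
  ],
)

```text
clock: 18.55
position: [0.4187, -0.2545, 0.1539]
ee_rot: [0.0, -0.012, 1.0, -0.0]
contact_force: [0.4, -0.4, 0.1]
width: 0.0685
gripper_force: 0.0
```

Call:
servo_tool(
  increments=[
    [0, 0, 0.5, 0, 0, 7.5, -1],
    [0, 0, 0.5, 0, 0, 7.5, -1],
    [0, 0, 0.5, 0, 0, 7.5, -1],
    [0, 0, 0, 0, 0, 0, -1],
    [0, 0, 0, 0, 0, 0, -1],
  ],
)

```text
clock: 19.05
position: [0.4202, -0.2535, 0.1388]
ee_rot: [-0.0, 0.182, 0.983, 0.0]
contact_force: [-0.4, 0.2, 0.0]
width: 0.0854
gripper_force: 0.0
```

Run:
```python
from look import *
c,w=meas("wc","cork",.03,None)
print("expect side",proj(optics.get_calibration("side"),[.418,-.257,0]))
# brown top-face segmentation: top face brighter than side
r=finder.silhouettes("cork","top")
go(.418,-.257,.1,69.1)
m=sil("cork","wrist") if optics.get_image("wrist") is not None else 0
uv=np.argwhere(m)[:,::-1].astype(np.float32); print(cv2.minAreaRect(uv)); print(cv2.approxPolyDP(cv2.convexHull(uv.astype(np.int32)),5,True).reshape(-1,2).tolist())
```

```text
cork 0.87 [210.0, 117.0, 108.0, 72.0] (array([ 317.8, -286.9]), array([67.4, 37.8]), 77.1, array([ 317.3, -286.8]))
cork 0.79 [302.0, 240.0, 50.0, 87.0] (array([ 418.6, -260.7]), array([67.5, 38.7]), -20.6, array([ 417.6, -260.1]))
 tip_of 0.9 [219.3 119.1] [ 0.3194 -0.282   0.03  ]
 tip_of 0.73 [303.6 230.9] [ 0.411  -0.2579  0.03  ]
 side 0.9 [409. 202.] tri [ 0.3182 -0.2874  0.0061]
 side 0.88 [370. 203.] tri [ 0.3788 -0.2808  0.0054]
 side 0.4 [262. 227.] tri [ 0.5454 -0.19    0.0247]
expect side [370.527279   206.25034708]
shift [ 0.08 -0.41  3.89] tilt [ 0.    0.01 -0.  ] yaw 68.9 rz -0.2 pos [ 0.4202 -0.2534  0.1389] F [-0.9  0.8 -0.2] w 0.0858 t 19.45 q6 -1.89
((210.98843383789062, 118.92486572265625), (61.279048919677734, 100.2056884765625), 81.25383758544922)
[[264, 139], [171, 155], [158, 100], [250, 85]]
```

The brown cork is the detection at (302,240) in the wrist view, and the yellow block is the one at (210,117). I'll grasp the cork.

Call:
servo_tool(
  increments=[
    [-0.1, -0.6, 3, 0, 0, 0, -1],
    [0, 0, 3, 0, 0, 0, -1],
    [0, 0, 3, 0, 0, 0, -1],
    [0, 0, 2, 0, 0, 0, -1],
    [0, 0, 0.8, 0, 0, 0, -1],
  ],
)

```text
clock: 20.05
position: [0.4177, -0.2586, 0.0189]
ee_rot: [-0.002, 0.183, 0.983, 0.001]
contact_force: [0.1, -0.1, -0.0]
width: 0.0854
gripper_force: 0.0
```

Call:
servo_tool(
  increments=[
    [0, 0, 0, 0, 0, 0, -0.5],
    [0, 0, 0, 0, 0, 0, -0.2],
    [0, 0, 0, 0, 0, 0, 0.2],
    [0, 0, 0, 0, 0, 0, 0.4],
    [0, 0, 0, 0, 0, 0, 0.6],
  ],
  squeeze=35,
)

```text
clock: 20.55
position: [0.4198, -0.2602, 0.0221]
ee_rot: [0.001, 0.184, 0.983, -0.001]
contact_force: [0.4, -0.1, 6.8]
width: 0.0372
gripper_force: 36.8
```

Call:
servo_tool(
  increments=[
    [0, 0, -0.5, 0, 0, 0, 0.8],
    [0, 0, -2, 0, 0, 0, 0.8],
    [0, 0, -3, 0, 0, 0, 0.8],
    [0, 0, -4, 0, 0, 0, 0.8],
    [0, 0, -2, 0, 0, 0, 0.8],
  ],
)

```text
clock: 21.05
position: [0.4198, -0.2602, 0.1389]
ee_rot: [0.002, 0.183, 0.983, -0.001]
contact_force: [1.7, -0.5, -0.8]
width: 0.0374
gripper_force: 36.0
```

Run:
```python
from look import *
optics.get_image("wrist");look("wc2","cork",.12); go(.6575,.142,.12,91.2)
```

```text
cork 0.92 [314.0, 310.0, 93.0, 156.0] (array([ 433.5, -266.2]), array([86.5, 46.2]), -21.0, array([ 431.1, -265.3]))
cork 0.76 [221.0, 111.0, 107.0, 74.0] (array([ 330.2, -267.9]), array([41.9, 24.3]), 76.6, array([ 330. , -267.9]))
 tip_of 0.95 [229.9 115.3] [ 0.3324 -0.265   0.12  ]
 tip_of 0.7 [312.6 291. ] [ 0.4206 -0.2618  0.12  ]
shift [-7.82 46.03  1.58] tilt [ 0.    0.01 -0.  ] yaw 68.9 rz -22.3 pos [ 0.4185 -0.2592  0.1358] F [-0.2  0.9 -0.5] w 0.0373 t 21.25 q6 -1.9
```

Call:
servo_tool(
  increments=[
    [-0.8, 4.6, 0, 0, 0, 0, 0.8],
    [-0.8, 4.6, 0, 0, 0, 0, 0.8],
    [-0.8, 4.6, 0, 0, 0, 0, 0.8],
    [-0.8, 4.6, 0, 0, 0, 0, 0.8],
    [-0.8, 4.6, 0, 0, 0, 0, 0.8],
  ],
)

```text
clock: 21.75
position: [0.5385, -0.0574, 0.1338]
ee_rot: [-0.002, 0.184, 0.983, 0.0]
contact_force: [0.7, 0.5, -0.1]
width: 0.0371
gripper_force: 36.0
```

Call:
servo_tool(
  increments=[
    [-0.8, 4.6, 0, 0, 0, 0, 0.8],
    [-0.8, 4.6, 0, 0, 0, 0, 0.8],
    [-0.8, 4.6, 0, 0, 0, 0, 0.8],
    [-0.8, 4.6, 0, 0, 0, 0, 0.8],
    [-0.6, 4.6, 0, 0, 0, 0, 0.8],
  ],
)

```text
clock: 22.25
position: [0.6571, 0.143, 0.1331]
ee_rot: [-0.002, 0.183, 0.983, -0.001]
contact_force: [-0.0, 0.4, 0.3]
width: 0.0374
gripper_force: 36.0
```

Call:
servo_tool(
  increments=[
    [0, 0, 1, 0, 0, -7.5, 0.8],
    [0, 0, 1, 0, 0, -7.5, 0.8],
    [0, 0, 1, 0, 0, -7.5, 0.8],
    [0, 0, 0, 0, 0, 0, 0.8],
    [0, 0, 0, 0, 0, 0, 0.8],
  ],
)

```text
clock: 22.75
position: [0.6566, 0.1413, 0.1041]
ee_rot: [-0.002, -0.01, 1.0, -0.0]
contact_force: [-0.2, -0.5, -1.3]
width: 0.037
gripper_force: 36.0
```

Run:
```python
from look import *
optics.get_image("wrist");c,w=look("wo1","oblong_well",.023);felt(w,c); look("wo1","cork",.09)
go(.6575,.142,.036,91.2)
```

```text
oblong_well 0.74 [316.0, 215.0, 121.0, 150.0] (array([633.4, 141.1]), array([96.4, 70.4]), 1.0, array([616. , 141.4]))
cork 0.83 [312.0, 309.0, 96.0, 154.0] (array([668., 141.]), array([84.4, 45.1]), 1.2, array([665.5, 140.8]))
 tip_of 0.57 [315.4 296.1] [0.6575 0.1416 0.09  ]
shift [0.03 0.07 7.03] tilt [ 0.01  0.05 -0.  ] yaw 91.3 rz 0.1 pos [0.6578 0.1413 0.1063] F [0.3 0.7 0.4] w 0.0373 t 23.1 q6 -1.49
```

Call:
servo_tool(
  increments=[
    [0, 0.1, 2, 0, 0, 0, 0.8],
    [0, 0, 2, 0, 0, 0, 0.8],
    [0, 0, 1.6, 0, 0, 0, 0.8],
    [0, 0, 0, 0, 0, 0, 0.8],
    [0, 0, 0, 0, 0, 0, 0.8],
  ],
)

```text
clock: 23.6
position: [0.6577, 0.1424, 0.0501]
ee_rot: [0.0, -0.012, 1.0, 0.0]
contact_force: [-0.4, 0.1, -0.6]
width: 0.037
gripper_force: 36.0
```

Call:
servo_tool(
  increments=[
    [0, 0, 0.6, 0, 0, 0, 0.8],
    [0, 0, 0.4, 0, 0, 0, 0.8],
    [0, 0, 0.3, 0, 0, 0, 0.8],
    [0, 0, 0.1, 0, 0, 0, 0.8],
    [0, 0, 0, 0, 0, 0, 0.8],
  ],
)

```text
clock: 24.1
position: [0.6575, 0.1424, 0.0357]
ee_rot: [-0.0, -0.012, 1.0, 0.0]
contact_force: [-0.7, 0.0, -0.5]
width: 0.037
gripper_force: 36.0
```

Run:
```python
from look import *
go(.6575,.142,.035,91.2)
```

```text
shift [-0.   -0.04  0.07] tilt [ 0.   -0.01  0.  ] yaw 91.4 rz 0.2 pos [0.6575 0.1424 0.0357] F [-0.7  0.  -0.5] w 0.037 t 24.1 q6 -1.48
```

Call:
servo_tool(
  increments=[
    [0, 0, 0.05, 0, 0, 0, 0.8],
    [0, 0, 0, 0, 0, 0, 0.4],
    [0, 0, 0, 0, 0, 0, 0],
    [0, 0, 0, 0, 0, 0, -0.3],
    [0, 0, 0, 0, 0, 0, -0.3],
  ],
)

```text
clock: 24.6
position: [0.6576, 0.1425, 0.0354]
ee_rot: [0.0, -0.012, 1.0, 0.0]
contact_force: [-1.0, -0.3, -0.6]
width: 0.0553
gripper_force: 0.0
```

Call:
servo_tool(
  increments=[
    [0, 0, -1, 0, 0, 0, -0.3],
    [0, 0, -2, 0, 0, 0, -0.3],
    [0, 0, -3, 0, 0, 0, -0.3],
    [0, 0, -4, 0, 0, 0, -0.3],
    [0, 0, -3, 0, 0, 0, -0.3],
  ],
)

```text
clock: 25.1
position: [0.6582, 0.1425, 0.1686]
ee_rot: [0.001, -0.012, 1.0, 0.0]
contact_force: [0.2, -0.2, -0.2]
width: 0.0555
gripper_force: 0.0
```

Call:
servo_tool(
  increments=[
    [1, -5, -1, 0, 0, 0, -0.3],
    [1, -5, 0, 0, 0, 0, -0.3],
    [1, -5, 0, 0, 0, 0, -0.3],
    [0, -5, 0, 0, 0, 0, -0.3],
    [0, -5, 0, 0, 0, 0, -0.3],
  ],
)

```text
clock: 25.6
position: [0.6338, -0.1061, 0.1763]
ee_rot: [0.001, -0.012, 1.0, -0.0]
contact_force: [0.5, 0.3, -0.1]
width: 0.0554
gripper_force: 0.0
```

Run:
```python
from look import *
optics.get_image("wrist");c,w=look("wo2","cork",.043)
s=optics.get_image("side")[195:300,180:320,::-1]; cv2.imwrite("pics/s_c.png",cv2.resize(s,(640,480),interpolation=cv2.INTER_CUBIC))
go(.577,-.377,.17)
```

```text
cork 0.75 [606.0, 259.0, 66.0, 81.0] (array([655.3, 128.5]), array([69.4, 57.8]), 2.1, array([655.2, 125.2]))
 tip_of 0.62 [600.2 252.7] [0.6469 0.115  0.043 ]
shift [  6.31 -27.14   0.51] tilt [ 0.05  0.02 -0.  ] yaw 91.3 pos [ 0.634  -0.1043  0.1754] F [-0.7  1.6  0.3] w 0.0558 t 25.85 q6 -1.87
```

Call:
servo_tool(
  increments=[
    [1.2, -5, 0, 0, 0, 0, -0.3],
    [1.3, -5, 0, 0, 0, 0, -0.3],
    [1.3, -5, 0, 0, 0, 0, -0.3],
    [1.3, -5, 0, 0, 0, 0, -0.3],
    [1.2, -5, 0, 0, 0, 0, -0.3],
  ],
)

```text
clock: 26.35
position: [0.5791, -0.3475, 0.1754]
ee_rot: [0.0, -0.013, 1.0, 0.0]
contact_force: [1.2, -0.2, 0.3]
width: 0.0554
gripper_force: 0.0
```

Call:
servo_tool(
  increments=[
    [0, -2, 0, 0, 0, 0, -0.3],
    [0, 0, 0, 0, 0, 0, -0.3],
    [0, 0, 0, 0, 0, 0, -0.3],
    [0, 0, 0, 0, 0, 0, -0.3],
    [0, 0, 0, 0, 0, 0, -0.3],
  ],
)

```text
clock: 26.85
position: [0.5799, -0.3659, 0.1751]
ee_rot: [0.0, -0.013, 1.0, 0.0]
contact_force: [0.5, 0.3, -0.2]
width: 0.0554
gripper_force: 0.0
```

Run:
```python
from look import *
c,w=meas("ws","stamp",.014,None)
print("expect side",proj(optics.get_calibration("side"),[.577,-.377,0]))
go(.577,-.377,.1)
a=cv2.resize(w[100:400,150:480,::-1],(528,480)); s=cv2.imread("pics/s_c.png")
cv2.imwrite("pics/y4.png",cv2.resize(np.hstack([a,s]),(800,329)))
```

```text
stamp 0.83 [300.0, 221.0, 55.0, 53.0] (array([ 579.1, -377.5]), array([46.8, 43.7]), 7.0, array([ 578.3, -377.5]))
 tip_of 0.89 [298.9 218.5] [ 0.5756 -0.3795  0.014 ]
 side 0.49 [317. 179.] tri [ 0.579  -0.3792  0.0158]
expect side [318.37148455 184.1675305 ]
shift [ 0.26 -0.91  7.5 ] tilt [ 0.    0.01 -0.  ] yaw 91.4 pos [ 0.5793 -0.3679  0.175 ] F [-0.2 -0.6 -0. ] w 0.0557 t 27.2 q6 -2.26
```

View pics/y4.png

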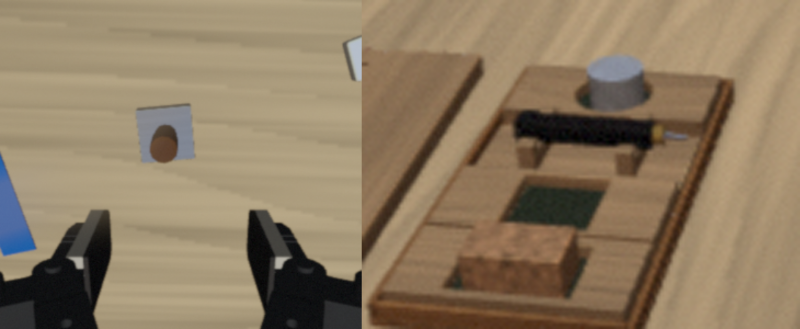

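The left crop shows the square foot at (165,133) turned about 7°, with the handle on top, so this is the right stamp. The cork sits flat in the oblong well. I'll grasp the handle.

Call:
servo_tool(
  increments=[
    [0, -0.5, 2, 0, 0, 0, -0.3],
    [0, -0.5, 3, 0, 0, 0, -0.3],
    [0, 0, 3, 0, 0, 0, -0.3],
    [0, 0, 3, 0, 0, 0, -0.3],
    [0, 0, 2.6, 0, 0, 0, -0.3],
  ],
)

```text
clock: 27.7
position: [0.579, -0.378, 0.0373]
ee_rot: [-0.0, -0.012, 1.0, 0.0]
contact_force: [0.2, -0.2, 0.5]
width: 0.0555
gripper_force: 0.0
```

Call:
servo_tool(
  increments=[
    [0, 0, 0, 0, 0, 0, -0.3],
    [0, 0, 0, 0, 0, 0, 0.2],
    [0, 0, 0, 0, 0, 0, 0.4],
    [0, 0, 0, 0, 0, 0, 0.6],
    [0, 0, 0, 0, 0, 0, 0.8],
  ],
  squeeze=50,
)

```text
clock: 28.2
position: [0.5805, -0.3788, 0.041]
ee_rot: [0.001, -0.012, 1.0, -0.001]
contact_force: [0.4, 0.8, 4.6]
width: 0.0186
gripper_force: 48.7
```

Run:
```python
from look import *
optics.get_image("wrist");c,w=look("ws2","stamp",.014); go(.659,.0682,.15,85.4)
```

```text
stamp 0.92 [313.0, 293.0, 95.0, 119.0] (array([ 585.9, -378.4]), array([64.3, 43.6]), 7.2, array([ 579.2, -379.7]))
 tip_of 0.67 [313.5 270.1] [ 0.5713 -0.3797  0.014 ]
shift [ -8.93  44.48 -10.98] tilt [-0.13  0.17  0.  ] yaw 91.4 rz 6.0 pos [ 0.5806 -0.3788  0.041 ] F [0.5 0.5 5.7] w 0.0183 t 28.4 q6 -2.27
```

Call:
servo_tool(
  increments=[
    [0, 0, -0.5, 0, 0, 0, 0.9],
    [0, 0, -2, 0, 0, 0, 0.9],
    [0, 0, -3, 0, 0, 0, 0.9],
    [0, 0, -3, 0, 0, 0, 0.9],
    [0, 0, -2, 0, 0, 0, 0.9],
  ],
)

```text
clock: 28.9
position: [0.5798, -0.3785, 0.146]
ee_rot: [0.001, -0.012, 1.0, -0.001]
contact_force: [0.6, -0.5, -1.4]
width: 0.0182
gripper_force: 49.0
```

Call:
servo_tool(
  increments=[
    [-0.9, 4.4, 0, 0, 0, 0, 0.9],
    [-0.9, 4.4, 0, 0, 0, 0, 0.9],
    [-0.9, 4.4, 0, 0, 0, 0, 0.9],
    [-0.9, 4.5, 0, 0, 0, 0, 0.9],
    [-0.9, 4.5, 0, 0, 0, 0, 0.9],
  ],
)

```text
clock: 29.4
position: [0.6188, -0.1534, 0.1437]
ee_rot: [-0.0, -0.012, 1.0, 0.0]
contact_force: [0.2, 0.3, -1.3]
width: 0.0184
gripper_force: 49.2
```

Call:
servo_tool(
  increments=[
    [-0.9, 4.5, 0, 0, 0, 0, 0.9],
    [-0.9, 4.5, 0, 0, 0, 0, 0.9],
    [-0.9, 4.5, 0, 0, 0, 0, 0.9],
    [-0.9, 4.4, 0, 0, 0, 0, 0.9],
    [-0.8, 4.4, 0, 0, 0, 0, 0.9],
  ],
)

```text
clock: 29.9
position: [0.6576, 0.0706, 0.1437]
ee_rot: [-0.0, -0.012, 1.0, -0.0]
contact_force: [0.4, -0.2, -1.7]
width: 0.0186
gripper_force: 49.2
```

Call:
servo_tool(
  increments=[
    [0, 0, 1, 0, 0, 6, 0.9],
    [0, 0, 1, 0, 0, 0, 0.9],
    [0, 0, 1, 0, 0, 0, 0.9],
    [0, 0, 0, 0, 0, 0, 0.9],
    [0, 0, 0, 0, 0, 0, 0.9],
  ],
)

```text
clock: 30.4
position: [0.6576, 0.0676, 0.1134]
ee_rot: [-0.001, 0.041, 0.999, -0.0]
contact_force: [-0.5, 0.3, -2.1]
width: 0.0188
gripper_force: 49.3
```

Run:
```python
from look import *
optics.get_image("wrist");c,w=look("wq","square_well",.023);look("wq","stamp",manip.get_state()["position"][2]-.027);felt(w,c); go(.659,.0682,.056,85.4)
```

```text
square_well 0.93 [310.0, 241.0, 119.0, 216.0] (array([661.3,  67.5]), array([150.1,  70.4]), 1.1, array([622. ,  68.5]))
 tip_of 0.81 [315.  245.7] [0.6564 0.0684 0.023 ]
stamp 0.59 [311.0, 294.0, 95.0, 121.0] (array([664. ,  68.5]), array([64.9, 44. ]), 0.9, array([657. ,  67.8]))
 tip_of 0.82 [310.7 272.7] [0.6504 0.0669 0.0875]
shift [-0.08 -0.04  5.84] tilt [ 0.01  0.05 -0.  ] yaw 85.3 rz -0.1 pos [0.6582 0.0686 0.1144] F [ 0.2  0.5 -1.4] w 0.0185 t 30.75 q6 -1.49
```

Call:
servo_tool(
  increments=[
    [-0.1, 0, 1.5, 0, 0, 0, 0.9],
    [0, 0, 1.5, 0, 0, 0, 0.9],
    [0, 0, 1.2, 0, 0, 0, 0.9],
    [0, 0, 0.8, 0, 0, 0, 0.9],
    [0, 0, 0, 0, 0, 0, 0.9],
  ],
)

```text
clock: 31.25
position: [0.6579, 0.0688, 0.062]
ee_rot: [-0.002, 0.04, 0.999, -0.0]
contact_force: [-1.8, 0.2, -1.1]
width: 0.0183
gripper_force: 49.4
```

Call:
servo_tool(
  increments=[
    [0, 0, 0.4, 0, 0, 0, 0.9],
    [0, 0, 0.3, 0, 0, 0, 0.9],
    [0, 0, 0.2, 0, 0, 0, 0.9],
    [0, 0, 0, 0, 0, 0, 0.9],
    [0, 0, 0, 0, 0, 0, 0.9],
  ],
)

```text
clock: 31.75
position: [0.6591, 0.0687, 0.0552]
ee_rot: [0.0, 0.041, 0.999, 0.0]
contact_force: [0.1, 0.3, -0.9]
width: 0.0182
gripper_force: 49.4
```

Run:
```python
from look import *
go(.659,.0682,.054,85.4)
```

```text
shift [ 0.01 -0.05  0.12] tilt [ 0.01  0.03 -0.  ] yaw 85.3 rz -0.1 pos [0.6591 0.0687 0.0552] F [ 0.1  0.3 -0.9] w 0.0182 t 31.75 q6 -1.49
```

Call:
servo_tool(
  increments=[
    [0, 0, 0.1, 0, 0, 0, 0.9],
    [0, 0, 0, 0, 0, 0, 0.6],
    [0, 0, 0, 0, 0, 0, 0.2],
    [0, 0, 0, 0, 0, 0, 0],
    [0, 0, 0, 0, 0, 0, 0],
  ],
)

```text
clock: 32.25
position: [0.6592, 0.0688, 0.0542]
ee_rot: [0.0, 0.041, 0.999, 0.0]
contact_force: [-0.3, 0.7, 0.6]
width: 0.0429
gripper_force: 0.0
```

Call:
servo_tool(
  increments=[
    [0, 0, -1, 0, 0, 0, 0],
    [0, 0, -2, 0, 0, 0, 0],
    [0, 0, -3, 0, 0, 0, 0],
    [0, 0, -4, 0, 0, 0, 0],
    [0, 0, -3, 0, 0, 0, 0],
  ],
)

```text
clock: 32.75
position: [0.6596, 0.0688, 0.1872]
ee_rot: [0.002, 0.041, 0.999, 0.0]
contact_force: [-0.1, -0.4, -0.7]
width: 0.0427
gripper_force: 0.0
```

Call:
servo_tool(
  increments=[
    [4, 0, 0, 0, 0, 0, 0],
    [4, 0, 0, 0, 0, 0, 0],
    [4, 0, 0, 0, 0, 0, 0],
    [4, 0, 0, 0, 0, 0, 0],
    [0, 0, 0, 0, 0, 0, 0],
  ],
)

```text
clock: 33.25
position: [0.493, 0.0822, 0.1844]
ee_rot: [-0.003, 0.04, 0.999, 0.0]
contact_force: [1.4, 0.4, 0.4]
width: 0.0427
gripper_force: 0.0
```

Run:
```python
from look import *
a=optics.get_image("top")[110:400,110:570,::-1]; s=optics.get_image("side")[150:300,180:400,::-1]
cv2.imwrite("pics/fin.png",np.vstack([cv2.resize(a,(500,315)),cv2.resize(s,(500,285),interpolation=cv2.INTER_CUBIC)]))
go(.6,.06,.2)
```

```text
shift [-10.22  -1.37  -1.45] tilt [ 0.02  0.15 -0.  ] yaw 85.4 pos [0.4993 0.0819 0.1852] F [ 0.5 -0.1  0.1] w 0.0427 t 33.35 q6 -1.47
```

View pics/fin.png

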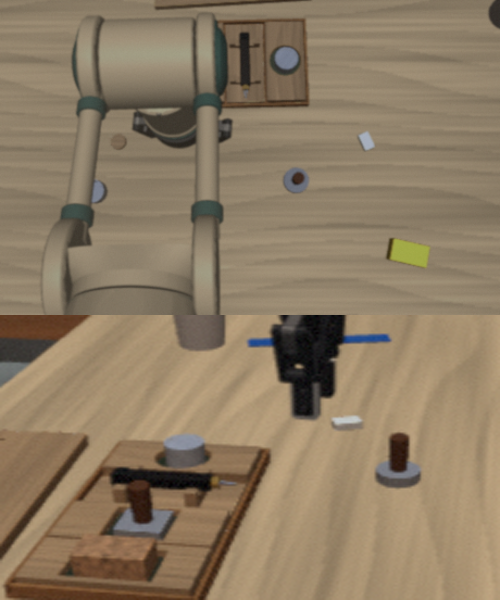

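The final views show all four parts seated in the tray, and the round stamp and open tin still standing on the table. I'll hand in.

```bash
python3 -c "
from rig import manip
print(manip.sign_off())"
```

```text
the job is handed in; nothing more can be done
None
```

The kit is packed and handed in at about 33 s: pen in both saddles, tin, cork and square-footed stamp upright in their wells, and the two look-alikes left untouched on the table.

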